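# Lean the tablet on the dispensing counter

## Task

Draw the tablet out of its slanted slot in the desk rack and lean it, screen facing out and bottom end down, against the top edge of the steel instrument box, standing on the rubber ledge with its foot snug up against the lip, square to the box and about in the middle. Keep hold of it until it stands on the ledge and leans on the box, press gently, then let go; leave the clipboard in its slot and everything else where it stands.

Things in the scene. Friction and masses are not known exactly. Their poses are not given: they have to be found in the camera images.
- tablet: tablet computer in a black case, rigid slab 12 thick (x), 140 wide (y), 200 tall (z), about 0.45 kg. Origin: middle of its bottom end face. z runs up the slab to its top end, +x out of the screen (screen face at x = +6, back at x = -6). At the start it stands in one of the rack's two slots, leaning back 25 degrees (0.44 rad), top towards the rack's -x side
- tablet_top (a point): middle of the tablet's top end face, 200 up its z axis from its origin
- clipboard: brown wooden clipboard with a steel clip and paper, 12 thick (x), 120 wide (y), 170 tall (z); same axes and origin as the tablet; stands in the other slot and stays there
- rack: fixed grey desk rack; origin under its base, which spans x = -70 to 115, y = -75 to 75, 10 high. Two slots run along y, slanted 25 degrees, tops towards -x; floor centres at x = -10 and 80, z = 26. A slot is 15 wide between plates 130 long, open at ends and top; back plate 67 and front plate 42 high along the slant. A board comes out only along the slant
- rest: fixed steel instrument box, 110 deep (x), 200 wide (y), 110 high, flat top. Origin: on the counter under the middle of its +x face; the box reaches from x = 0 back to x = -110.
- rest_edge (a point): middle of the top edge of the instrument box's +x face, 110 above the counter
- ledge: fixed black rubber L-shaped ledge on the counter, parallel to the box's +x face, 62 to 86 in front of it (differs each time). Origin: on the counter under the middle of the inner face (towards the box) of its lip. Floor plate 4 thick from x = -45 to 0, 190 long in y; lip from x = 0 to 8, 14 high above the counter
- carton: bystander: white medicine carton, 70 x 45 x 85 high; origin at the centre of its underside
- jar: bystander: small amber jar, 44 across, 60 high; origin at the centre of its underside
- cup: bystander: small steel cup, 52 across, 45 high; origin at the centre of its underside
- bottle_a: bystander: white plastic bottle, 54 across, 115 high; origin at the centre of its underside
- bottle_b: bystander: small amber bottle, 42 across, 90 high; origin at the centre of its underside
- tin: bystander: flat round white tin, 60 across, 28 high; origin at the centre of its underside
There are look-alikes about, which are no part of the job. There is more than one size of the tablet; the job needs the smallest. Leave any blue look-alike of the rest alone.

How it is judged:
By the outcome, as a careful person would: the job done as asked, in the order asked, and still so for the second after the job is handed in, with the robot touching nothing.
It also fails if it takes over 72 s, if anything falls off the work surface, if the arm or the gripper's body presses on something with over 40 N, if the wrist force passes 120 N, or if a joint passes its speed limit or range.

## Robot

A 6-joint arm with a two-finger parallel gripper is mounted at the origin on the work surface. World frame = base frame: x ahead of the robot, y to its left, z up, the work surface at z = 0. Lengths are in mm, angles in rad, forces in N, time in s.
With the tool pointing down it reaches from about 350 to 975 mm from the base axis. Payload 7.1 kg.
Tool frame: the origin (TCP) lies at the very end of the fingers, on their centre line; the grasp point (between the pads) lies 19 mm behind it (ctrl.tcp_to_grasp is the distance from the TCP to the grasp point, in mm); z points along the fingers, x is the direction in which the jaws open and shut, and the axes are right-handed (so a half turn about z gives the same grasp; the last joint's range is limited). The gripper opens to 88 mm and grips with 3 to 60 N. Pads are 20 mm wide; open, the fingers measure 115 mm over their backs; the gripper's body (75 mm by 178 mm) begins 61 mm behind the grasp point.
Start: joints at [1.17, 0.423, 1.63, -0, 1.089, -0.019], TCP at [232.837, 579.993, 222.675] pointing down, gripper open.
Joint ranges: [-3, 3], [-0.9, 2.11], [0.09, 2.58], [-1.31, 4.45], [0.11, 2.69], [-2.54, 2.54]. Speed limits (rad/s): [2.39, 2.39, 3.01, 3.14, 3.14, 3.14].

## Interface

Orientations are given as a rotation vector (axis times angle).
In Python, from workcell import get_obs, viewer, ctrl, masks_of gives the robot as it stands. The module is installed in compiled form; this text tells all that it offers.
- The arm moves only by the shell command python3 -m inch 'ROWS'. ROWS is JSON, a list of rows, each an object of numbers: "tx", "ty", "tz": the shift along the tool's x, y, z in cm; "ax", "ay", "az": the turn, a rotation vector about the tool's x, y, z in degrees; "jaw": the opening, from 0 (shut) to 1 (fully open). In form: [{"tx": .., "ty": .., "tz": .., "ax": .., "ay": .., "az": .., "jaw": ..}, ...]. A call has 1 to 12 rows; each row shifts and turns the commanded pose from where the row before left it, along the tool's axes as they then stand; what a row does not reach is not made up. A row lasts 1/8 s, in which the tool goes at most 62.5 mm and 10.7 degrees, less where a joint would pass 70% of its speed; a pose out of reach is approached as far as the arm can. A call is refused whole if a number of a shift passes 6.25 or a number of a turn 10.7, either way. A call with a gripper value outside its range is refused whole. The fingers move at their own pace and stop on an object; the grip force is fixed at half the most. Time passes only in rows, so rows that do not move let the fingers close. It gives the time, the measured TCP pose, the force and the opening at its end, in the units of the state.
- get_obs(): the state, without advancing time (a new reading comes with each control period).
- viewer.get_image(name): name is "side" or "top"; returns (picture, depth): 420x560x3 uint8, red, green, blue; 420x560 float32, mm along the optical axis (not along the pixel's ray), 0 where there is no reading.
- viewer.get_calibration(name): a dict with "fx", "fy", "cx", "cy" (pixels), "distortion" ([k1, k2, p1, p2, k3] as OpenCV has them; the pictures are not rectified), "rvec" (rotation vector, rad) and "tvec" (3), from world to camera coordinates, as OpenCV has them. Camera axes: x right, y down, z forward; pixel columns grow to the right and rows downward; lengths in mm; the calibration is good to about 2 mm. A picture is of the moment at which its call begins. get_calibration takes no time and is no camera call.
- ctrl.close_job(): hands the job in, once; it reports no verdict.
Trained networks look in the newest picture that a camera, given by its name, has taken for a name from the list of things; names that differ only in an ending like _2 or _b are one class to them, and where a whole thing is asked for, a point or a joint stands for the part that bears it (a point fixed in the world has none). Each returns a list of dicts, best first, with "score" (0 to 1); they miss things now and then, are a little off and sometimes report something else, mostly with a low value. They report only what shows in the picture. A call takes as long as a camera call. They do not tell look-alikes from the thing itself.
- masks_of(camera, thing): "pixels" (420x560 bool, what is visible of it) and "location" ([column, row] in pixels, amid what is visible of it).
The state is a dict: "t": time; "qpos": joint angles; "qvel": joint speeds; "joint_torque": joint torques, N m; "ee_pos": TCP position; "orientation": TCP orientation; "ft_force": force on the tool from outside, world axes, zero at the start; "moment": the same for the moment, N m; "width": finger opening in mm.
Only numpy, scipy, OpenCV 4.12 (cv2) and the standard library are available. Lean on these libraries where they do the work, as an engineer would, in place of code of your own. Each camera call takes 0.05 s, during which the arm holds its last target. There are 200 camera calls.

## Working session

There is one attempt and no reset: what is moved stays moved. The work goes in short steps, Python scripts to look and compute and a shell command to move; the robot and the scene stay as the last step left them, time stands still between calls to the robot, and variables do not carry over. Pictures are saved under pics/ and viewed, about 8 in all and at most 12, crops included, and the job is handed in when it is done.

```bash
mkdir -p pics; cat > h.py <<'E'
import numpy as np, cv2
from workcell import get_obs, viewer, ctrl, masks_of
from scipy.spatial.transform import Rotation as R
def grab(n):
    im,d=viewer.get_image(n); return im.copy(),d.copy()
def cloud(n,d,px=None):
    c=viewer.get_calibration(n)
    K=np.array([[c['fx'],0,c['cx']],[0,c['fy'],c['cy']],[0,0,1.]])
    if px is None: px=d>0
    v,u=np.nonzero(px&(d>0)); z=d[v,u]
    p=cv2.undistortPoints(np.stack([u,v],1).astype(np.float64)[:,None],K,np.array(c['distortion'],float))[:,0]
    P=np.c_[p*z[:,None],z]
    Rm=cv2.Rodrigues(np.array(c['rvec'],float))[0]
    return (P-np.array(c['tvec'],float).ravel())@Rm, u, v
def save(im,name): cv2.imwrite('pics/'+name,im[:,:,::-1])
E
python3 - <<'E'
from h import *
o=get_obs(); print(o['t'],o['ee_pos'],o['orientation'],o['ft_force'],o['width'])
ims=[]
for n in('side','top'):
    im,d=grab(n); save(im,n+'0.png'); np.savez(n+'0.npz',im=im,d=d)
    for t in('tablet','clipboard','rack','rest','ledge','carton','jar','cup','bottle_a','tin'):
        for m in masks_of(n,t):
            if m['score']<.3: continue
            P,_,_=cloud(n,d,m['pixels'])
            if len(P): print(n,t,round(m['score'],2),np.round(m['location']),m['pixels'].sum(),np.round(np.median(P,0)),np.round(np.percentile(P,2,0)),np.round(np.percentile(P,98,0)))
E
```

```text
0.0 [232.63491712 579.51127056 221.90719971] [ 2.60193243e+00  1.75911068e+00 -1.96452113e-03] [ 0.30286975  0.23672301 -1.06119254] 87.70083788059982
side tablet 0.85 [209. 388.] 6274 [ 241. -276.   15.] [ 147. -342.   11.] [ 338. -191.   18.]
side tablet 0.72 [198. 217.] 3814 [218. 249.  13.] [115. 134.   5.] [322. 397.  17.]
side tablet 0.61 [328. 325.] 1505 [ 482. -265.  163.] [ 449. -313.   48.] [ 537. -182.  208.]
side clipboard 0.55 [376. 322.] 694 [ 566. -265.  176.] [ 548. -295.   38.] [ 630. -181.  182.]
side rack 0.72 [364. 355.] 3982 [ 576. -263.    9.] [ 480. -316.    2.] [ 663. -169.   69.]
side rest 0.9 [291. 201.] 2784 [496. 166. 106.] [437. 130.   5.] [558. 328. 110.]
side rest 0.83 [224. 139.] 1835 [332. 513. 105.] [275. 496.   5.] [393. 687. 111.]
side ledge 0.56 [330. 212.] 796 [621. 209.   2.] [588. 122.  -3.] [654. 306.  13.]
side carton 0.6 [406. 249.] 358 [767.  -2.  50.] [754. -12.   8.] [786.  15.  89.]
side carton 0.57 [360. 256.] 1044 [640. -21.  62.] [610. -26.  -1.] [680.  19.  85.]
side cup 0.75 [351. 411.] 499 [ 512. -372.   26.] [ 481. -393.    1.] [ 
[... 695 characters left out ...]
  17.] [391. 699. 115.]
top ledge 0.69 [250. 172.] 1036 [620. 220.   4.] [585. 130.  -3.] [654. 309.  17.]
top ledge 0.59 [238. 207.] 2804 [498. 236. 109.] [439. 138.  75.] [561. 336. 114.]
top carton 0.86 [319. 168.] 421 [637.   1.  83.] [611. -21.   8.] [678.  22.  89.]
top jar 0.75 [196. 198.] 198 [538. 370.  57.] [520. 353.   8.] [560. 390.  65.]
top cup 0.57 [442. 213.] 267 [ 508. -388.   22.] [ 475. -410.   -5.] [ 535. -307.  192.]
top bottle_a 0.74 [317. 126.] 207 [765.  12.  59.] [754.  -8.  -2.] [787.  30.  92.]
top bottle_a 0.64 [256. 123.] 329 [761. 199.  77.] [747. 178.  10.] [787. 226. 117.]
top tin 0.51 [377. 128.] 260 [ 767. -185.   27.] [ 744. -211.   14.] [ 794. -159.   33.]
```

View pics/side0.png

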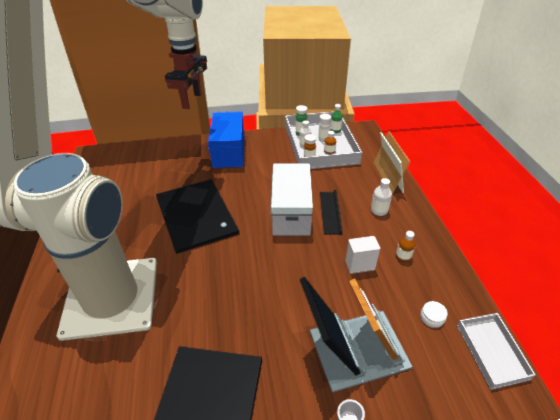

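View pics/top0.png

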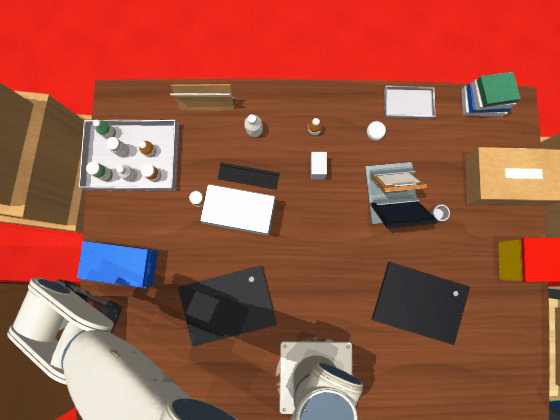

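The pictures show the job tablet standing in the rack's near slot (side image about (328,325), top image about (403,213)), with the clipboard in the far slot. The white box is at (240,208) in the top image and the ledge at (250,175). The blue box and the two large flat tablets are look-alikes. Next I'll fit the poses.

```bash
cat > fit.py <<'E'
from h import *
S=np.load('side0.npz');T=np.load('top0.npz')
Ps,us,vs=cloud('side',S['d']);Pt,ut,vt=cloud('top',T['d'])
Cs=S['im'][vs,us].astype(int);Ct=T['im'][vt,ut].astype(int)
def rect(P,l):
    (c,s,a)=cv2.minAreaRect(P[:,:2].astype(np.float32)); print(l,len(P),np.round(c,1),np.round(s,1),round(a,2),'z',np.round(np.median(P[:,2]),1))
for n,P,C in(('s',Ps,Cs),('t',Pt,Ct)):
    b=(abs(P[:,0]-498)<90)&(abs(P[:,1]-236)<130)
    rect(P[b&(P[:,2]>104)&(P[:,2]<116)&(C.min(1)>100)],n+' box')
    l=(abs(P[:,0]-620)<60)&(abs(P[:,1]-220)<130)&(C.max(1)<60)&(P[:,2]<25)
    rect(P[l],n+' ledge'); 
    rect(P[l&(P[:,2]>9)],n+' lip')
    t=(P[:,0]>400)&(P[:,0]<575)&(abs(P[:,1]+240)<110)&(C.max(1)<60)&(P[:,2]>70)
    Q=P[t]; 
    for k in range(4):
        c=Q.mean(0); u,s,v=np.linalg.svd(Q-c,full_matrices=False); r=(Q-c)@v[2]
        if k<3: Q=Q[abs(r)<max(4,2*r.std())]
    nrm=v[2]*np.sign(v[2][0]); 
    print(n,'tablet',len(Q),'c',np.round(c,1),'n',np.round(nrm,3),'tilt',np.degrees(np.arcsin(nrm[2])),'yaw',np.degrees(np.arctan2(nrm[1],nrm[0])),'rms',r.std())
    up=np.array([0,0,1])-nrm*nrm[2]; up/=np.linalg.norm(up); ly=np.cross(up,nrm)
    A=np.c_[(Q-c)@ly,(Q-c)@up]; (cc,ss,aa)=cv2.minAreaRect(A.astype(np.float32))
    print('   ly',np.percentile(A[:,0],[.5,99.5]),'up',np.percentile(A[:,1],[.5,99.5]),'rect',cc,ss,aa)
    hi=A[:,1]>0; print('   ly upper',np.percentile(A[hi,0],[1,99]),'top mid:',c+ly*np.percentile(A[hi,0],[1,99]).mean()+up*np.percentile(A[:,1],99.5))
    # rack base
    k=(abs(P[:,0]-575)<130)&(abs(P[:,1]+240)<110)&(P[:,2]>6)&(P[:,2]<14)&(C.min(1)>70)
    rect(P[k],n+' rackbase')
E
python3 fit.py
python3 - <<'E'
import cv2
a=cv2.imread('pics/side0.png')[260:400,280:420];b=cv2.imread('pics/top0.png')[150:235,355:455]
t=cv2.imread('pics/top0.png')[155:240,185:285]
f=lambda x:cv2.resize(x,(400,400*x.shape[0]//x.shape[1]),interpolation=2)
import numpy as np
a=f(a)[:,:];b=f(b);c=np.zeros((400,800,3),np.uint8);c[:400,:400]=a[:400];c[:b.shape[0],400:]=b
cv2.imwrite('pics/crop0.png',c)
E
```

```text
s box 1692 [503.5 236.4] [203.9 109.9] 80.28 z 107.6
s ledge 698 [619.7 217.1] [195.2  49.8] 80.61 z 1.9
s lip 62 [641.  208.6] [185.4   4.7] 80.38 z 11.1
s tablet 1158 c [ 483.3 -256.3  158.7] n [0.892 0.082 0.444] tilt 26.33166066176562 yaw 5.25349412129662 rms 1.9006760310850621
   ly [-56.04985791  80.70905816] up [-97.1881756  56.8381164] rect (12.4300537109375, -20.53856658935547) (138.1010284423828, 156.57803344726562) 0.3115115463733673
   ly upper [-55.84289916  76.83834222] top mid: [ 457.25080005 -248.20472493  209.60195895]
s rackbase 2899 [ 572.  -238.8] [186.4 149.8] 6.09 z 8.8
t box 2494 [502.4 239.3] [201.4 110.7] 80.34 z 109.2
t ledge 953 [620.1 219.3] [187.8  53.2] 80.63 z 4.1
t lip 151 [620.1 219.8] [187.   51.1] 80.3 z 13.1
t tablet 1004 c [ 487.1 -236.7  148.5] n [0.895 0.097 0.434] tilt 25.750233531481857 yaw 6.195760517313531 rms 1.1798094491025637
   ly [-69.89030237  68.69516774] up [-85.82617996  70.13338142] rect (-1.2668075561523438, -8.160911560058594) (140.7025604248047, 158.378662109375) 0.11076933890581131
   ly upper [-69.67199707  68.12911106] top mid: [ 456.86640144 -240.7314997   211.6836863 ]
t rackbase 622 [ 571.9 -233.7] [186.3 148.9] 5.76 z 9.2
```

View pics/crop0.png

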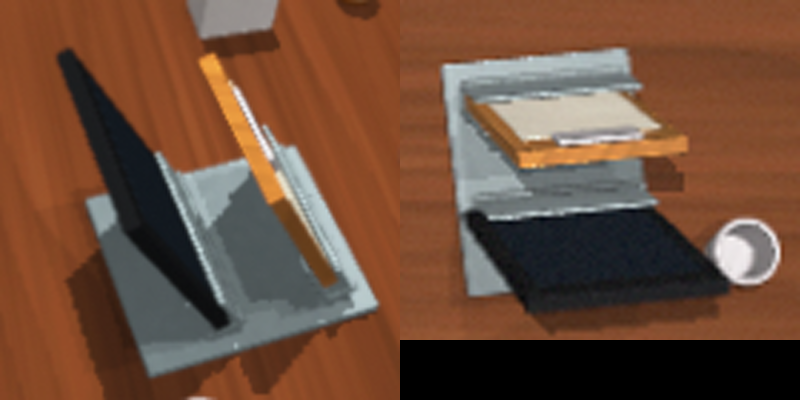

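```bash
cat > plan.py <<'E'
import sys
from h import *
# python3 plan.py x y z yaw tilt [rot|trans first]   (yaw/tilt deg: slab frame)
def Rt(yaw,tilt):
    y,t=np.radians([yaw,tilt])
    n=np.array([np.cos(t)*np.cos(y),np.cos(t)*np.sin(y),np.sin(t)])
    up=np.array([-np.sin(t)*np.cos(y),-np.sin(t)*np.sin(y),np.cos(t)])
    return np.c_[n,np.cross(-up,n),-up]
def state():
    o=get_obs(); Rn=R.from_rotvec(o['orientation']).as_matrix(); up=-Rn[:,2];n=Rn[:,0]
    print('t',o['t'],'p',np.round(o['ee_pos'],1),'yaw',np.round(np.degrees(np.arctan2(n[1],n[0])),2),'tilt',np.round(np.degrees(np.arcsin(n[2])),2),'roll(ly z)',round(float(np.degrees(np.arcsin(Rn[2,1]))),2),'F',np.round(o['ft_force'],1),'M',np.round(o['moment'],2),'w',round(o['width'],1),'q',np.round(o['qpos'],2))
    return o,Rn
if __name__=='__main__':
    o,Rn=state()
    if len(sys.argv)>5:
        a=list(map(float,sys.argv[1:6])); Rg=Rt(*a[3:]); dp=np.array(a[:3])-o['ee_pos']
        rv=np.degrees(R.from_matrix(Rn.T@Rg).as_rotvec())
        print('rot total',np.round(rv,2),'rows>=',np.abs(rv).max()/10.7,np.linalg.norm(rv)/10.7)
        print('shift cm: before rot',np.round(Rn.T@dp/10,2),'after rot',np.round(Rg.T@dp/10,2),'rows>=',np.linalg.norm(dp)/62.5)
E
python3 plan.py 417 -248.6 300 6 25; python3 plan.py 417 -248.6 340 68 0
```

```text
t 1.1 p [232.8 580.  222.7] yaw 68.12 tilt -0.0 roll(ly z) 0.0 F [ 0.  -0.1 -1. ] M [ 0.03  0.02 -0.01] w 87.8 q [ 1.17  0.42  1.63 -0.    1.09 -0.02]
rot total [-13.54  22.49  61.1 ] rows>= 5.709947987896192 6.21473461055702
shift cm: before rot [-70.03  47.96  -7.73] after rot [12.02 84.33 -2.93] rows>= 13.636902126466433
t 1.1 p [232.8 580.  222.7] yaw 68.12 tilt -0.0 roll(ly z) 0.0 F [ 0.  -0.1 -1. ] M [ 0.03  0.02 -0.01] w 87.8 q [ 1.17  0.42  1.63 -0.    1.09 -0.02]
rot total [0.   0.   0.12] rows>= 0.011651527485883854 0.011654311707471955
shift cm: before rot [-70.03  47.96 -11.73] after rot [-69.92  48.11 -11.73] rows>= 13.709797522472666
```

```bash
python3 -m inch '[{"tz":-3},{"tz":-5},{"tx":-3,"ty":2,"tz":-3},{"tx":-4.5,"ty":3},{"tx":-4.5,"ty":3},{"tx":-4.5,"ty":3},{"tx":-4.5,"ty":3},{"tx":-4.5,"ty":3},{"tx":-4.5,"ty":3},{"tx":-4.5,"ty":3},{"tx":-4.5,"ty":3},{"tx":-4.5,"ty":3}]'; python3 plan.py 417 -248.6 340 6 25
```

```text
t 1.1 p [232.8 580.  222.7] yaw 68.12 tilt -0.0 roll(ly z) 0.0 F [ 0.  -0.1 -1. ] M [ 0.03  0.02 -0.01] w 87.8 q [ 1.17  0.42  1.63 -0.    1.09 -0.02]
rot total [-13.54  22.49  61.1 ] rows>= 5.709947987896192 6.21473461055702
shift cm: before rot [-70.03  47.96 -11.73] after rot [13.71 84.33 -6.55] rows>= 13.709797522472666$[0]: bad value
```

```bash
python3 -m inch '[{"tx":0,"ty":0,"tz":-3,"ax":0,"ay":0,"az":0,"jaw":1},{"tx":0,"ty":0,"tz":-5,"ax":0,"ay":0,"az":0,"jaw":1}]'
```

```text
t: 1.35
ee_pos: [232.4, 578.9, 301.7]
orientation: [2.601, 1.758, -0.006]
ft_force: [0.1, 0.3, 0.5]
width: 87.6
```

All keys are needed.

```bash
python3 -m inch '[{"tx":-3,"ty":2,"tz":-3,"ax":0,"ay":0,"az":5,"jaw":1},{"tx":-4.5,"ty":3,"tz":-1,"ax":0,"ay":0,"az":0,"jaw":1},{"tx":-4.5,"ty":3,"tz":0,"ax":0,"ay":0,"az":0,"jaw":1},{"tx":-4.5,"ty":3,"tz":0,"ax":0,"ay":0,"az":0,"jaw":1},{"tx":-4.5,"ty":3,"tz":0,"ax":0,"ay":0,"az":0,"jaw":1},{"tx":-4.5,"ty":3,"tz":0,"ax":0,"ay":0,"az":0,"jaw":1},{"tx":-4.5,"ty":3,"tz":0,"ax":0,"ay":0,"az":0,"jaw":1},{"tx":-4.5,"ty":3,"tz":0,"ax":0,"ay":0,"az":0,"jaw":1},{"tx":-4.5,"ty":3,"tz":0,"ax":0,"ay":0,"az":0,"jaw":1},{"tx":-4.5,"ty":3,"tz":0,"ax":0,"ay":0,"az":0,"jaw":1},{"tx":-4.5,"ty":3,"tz":0,"ax":0,"ay":0,"az":0,"jaw":1},{"tx":-4.5,"ty":3,"tz":0,"ax":0,"ay":0,"az":0,"jaw":1}]'; python3 plan.py 417 -248.6 300 6 25
```

```text
t: 2.85
ee_pos: [310.7, -47.8, 343.2]
orientation: [2.676, 1.644, 0.002]
ft_force: [0.7, 0.3, -0.3]
width: 87.7
t 2.85 p [310.7 -47.8 343.2] yaw 63.13 tilt 0.04 roll(ly z) 0.1 F [ 0.7  0.3 -0.3] M [-0.01  0.    0.02] w 87.7 q [-0.19 -0.24  2.08  0.    1.29 -1.29]
rot total [-12.38  22.8   56.2 ] rows>= 5.252265484335876 5.78480821497837
shift cm: before rot [-13.11  18.55   4.34] after rot [ 5.85 21.09  7.49] rows>= 3.700722089656506
```

```bash
python3 -m inch '[{"tx":0,"ty":0,"tz":0,"ax":-1.77,"ay":3.26,"az":8.03,"jaw":1},{"tx":0,"ty":0,"tz":0,"ax":-1.77,"ay":3.26,"az":8.03,"jaw":1},{"tx":0,"ty":0,"tz":0,"ax":-1.77,"ay":3.26,"az":8.03,"jaw":1},{"tx":0,"ty":0,"tz":0,"ax":-1.77,"ay":3.26,"az":8.03,"jaw":1},{"tx":0,"ty":0,"tz":0,"ax":-1.77,"ay":3.26,"az":8.03,"jaw":1},{"tx":0,"ty":0,"tz":0,"ax":-1.77,"ay":3.26,"az":8.03,"jaw":1},{"tx":0,"ty":0,"tz":0,"ax":-1.77,"ay":3.26,"az":8.03,"jaw":1},{"tx":1.2,"ty":4.2,"tz":1.5,"ax":0,"ay":0,"az":0,"jaw":1},{"tx":1.2,"ty":4.2,"tz":1.5,"ax":0,"ay":0,"az":0,"jaw":1},{"tx":1.2,"ty":4.2,"tz":1.5,"ax":0,"ay":0,"az":0,"jaw":1},{"tx":1.2,"ty":4.2,"tz":1.5,"ax":0,"ay":0,"az":0,"jaw":1},{"tx":1.1,"ty":4.2,"tz":1.5,"ax":0,"ay":0,"az":0,"jaw":1}]'; python3 plan.py 467.5 -243.3 176 6 25
```

```text
t: 4.35
ee_pos: [417.9, -247.6, 299.2]
orientation: [-3.041, -0.158, -0.672]
ft_force: [-0.6, 0.5, -0.6]
width: 87.8
t 4.35 p [ 417.9 -247.6  299.2] yaw 5.95 tilt 24.94 roll(ly z) -0.01 F [-0.6  0.5 -0.6] M [-0.08  0.24  0.01] w 87.8 q [-0.77 -0.01  2.06  0.45  0.84 -1.13]
rot total [ 0.    0.06 -0.05] rows>= 0.00601773880641108 0.00738034244162157
shift cm: before rot [-0.68  0.09 13.27] after rot [-0.7   0.09 13.27] rows>= 2.12582453237833
```

```bash
python3 -m inch '[{"tx":-0.7,"ty":0.1,"tz":2,"ax":0,"ay":0,"az":0,"jaw":1},{"tx":0,"ty":0,"tz":3,"ax":0,"ay":0,"az":0,"jaw":1},{"tx":0,"ty":0,"tz":3,"ax":0,"ay":0,"az":0,"jaw":1},{"tx":0,"ty":0,"tz":3,"ax":0,"ay":0,"az":0,"jaw":0.6},{"tx":0,"ty":0,"tz":2.3,"ax":0,"ay":0,"az":0,"jaw":0.4},{"tx":0,"ty":0,"tz":0,"ax":0,"ay":0,"az":0,"jaw":0.35},{"tx":0,"ty":0,"tz":0,"ax":0,"ay":0,"az":0,"jaw":0.35}]'; python3 - <<'E'
from plan import *
state()
for n in('side','top'):
    im,d=grab(n); np.savez(n+'1.npz',im=im,d=d)
    a=im[225:395,260:460] if n=='side' else im[140:290,340:480]
    a=cv2.resize(a,(400,400*a.shape[0]//a.shape[1]),interpolation=2)
    c=np.zeros((440,800,3),np.uint8) if n=='side' else c
    c[:a.shape[0],(0 if n=='side' else 400):(400 if n=='side' else 800)]=a
save(c,'g1.png')
E
```

```text
t: 5.22
ee_pos: [466.9, -241.9, 176.5]
orientation: [-3.041, -0.159, -0.673]
ft_force: [-0.5, 0.2, 0.7]
width: 51.7
t 5.225 p [ 466.9 -241.9  176.5] yaw 5.99 tilt 24.94 roll(ly z) -0.01 F [-0.5  0.2  0.7] M [-0.05  0.28  0.02] w 51.7 q [-0.68  0.25  2.12  0.62  0.54 -1.28]
```

View pics/g1.png

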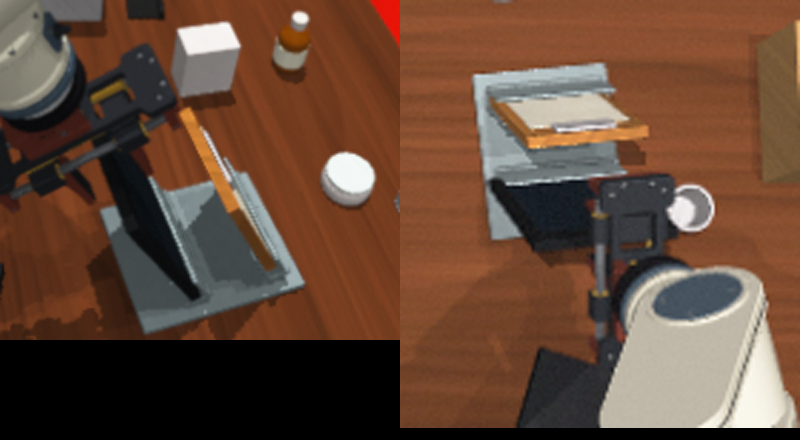

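The fingers straddle the tablet's top (side crop about (120,150)), and the gripper body is clear of the clipboard at (195,115). I'll close now.

```bash
python3 -m inch '[{"tx":0,"ty":0,"tz":0,"ax":0,"ay":0,"az":0,"jaw":0.2},{"tx":0,"ty":0,"tz":0,"ax":0,"ay":0,"az":0,"jaw":0.2},{"tx":0,"ty":0,"tz":0,"ax":0,"ay":0,"az":0,"jaw":0.17},{"tx":0,"ty":0,"tz":0,"ax":0,"ay":0,"az":0,"jaw":0.15},{"tx":0,"ty":0,"tz":0,"ax":0,"ay":0,"az":0,"jaw":0.13},{"tx":0,"ty":0,"tz":0,"ax":0,"ay":0,"az":0,"jaw":0.1}]'; python3 plan.py
```

```text
t: 6.08
ee_pos: [467.6, -241.8, 176.3]
orientation: [-3.041, -0.158, -0.674]
ft_force: [4.7, 1.3, -0.0]
width: 12.5
t 6.075 p [ 467.6 -241.8  176.3] yaw 5.96 tilt 24.98 roll(ly z) -0.02 F [ 4.7  1.3 -0. ] M [ 0.29 -1.08  0.11] w 12.5 q [-0.68  0.25  2.12  0.62  0.54 -1.28]
```

```bash
python3 -m inch '[{"tx":0.05,"ty":0,"tz":0,"ax":0,"ay":0,"az":0,"jaw":0},{"tx":0,"ty":0,"tz":0,"ax":0,"ay":0,"az":0,"jaw":0},{"tx":0,"ty":0,"tz":-0.3,"ax":0,"ay":0,"az":0,"jaw":0},{"tx":0,"ty":0,"tz":-0.5,"ax":0,"ay":0,"az":0,"jaw":0},{"tx":0,"ty":0,"tz":-0.7,"ax":0,"ay":0,"az":0,"jaw":0}]'; python3 plan.py
```

```text
t: 6.7
ee_pos: [461.2, -242.4, 189.5]
orientation: [-3.041, -0.158, -0.672]
ft_force: [7.3, 0.9, -4.7]
width: 12.0
t 6.7 p [ 461.2 -242.4  189.5] yaw 5.96 tilt 24.91 roll(ly z) -0.03 F [ 7.3  0.9 -4.7] M [ 0.09 -1.2   0.04] w 12.0 q [-0.69  0.22  2.12  0.59  0.57 -1.25]
```

```bash
python3 -m inch '[{"tx":0.08,"ty":0,"tz":-1,"ax":0,"ay":0,"az":0,"jaw":0},{"tx":0,"ty":0,"tz":-1.2,"ax":0,"ay":0,"az":0,"jaw":0},{"tx":0,"ty":0,"tz":-1.2,"ax":0,"ay":0,"az":0,"jaw":0},{"tx":0,"ty":0,"tz":-1.2,"ax":0,"ay":0,"az":0,"jaw":0},{"tx":0,"ty":0,"tz":-1.2,"ax":0,"ay":0,"az":0,"jaw":0},{"tx":0,"ty":0,"tz":-1.2,"ax":0,"ay":0,"az":0,"jaw":0},{"tx":0,"ty":0,"tz":-1.2,"ax":0,"ay":0,"az":0,"jaw":0},{"tx":0,"ty":0,"tz":-1.5,"ax":0,"ay":0,"az":0,"jaw":0}]'; python3 plan.py 440 0 320 -9.7 25
```

```text
t: 7.7
ee_pos: [420.3, -246.4, 278.4]
orientation: [-3.041, -0.159, -0.67]
ft_force: [0.2, 0.8, -4.3]
width: 12.1
t 7.7 p [ 420.3 -246.4  278.4] yaw 5.97 tilt 24.87 roll(ly z) -0.06 F [ 0.2  0.8 -4.3] M [-0.14  0.71  0.03] w 12.1 q [-0.76  0.03  2.09  0.47  0.8  -1.15]
rot total [-6.67  0.14 14.21] rows>= 1.3278928472506921 1.4671613518928524
shift cm: before rot [  5.85 -24.3   -1.85] after rot [ -0.25 -24.62  -4.71] rows>= 4.010124925428623
```

```bash
python3 -m inch '[{"tx":1.2,"ty":0,"tz":-2.7,"ax":0,"ay":0,"az":0,"jaw":0},{"tx":1.2,"ty":0,"tz":-2.7,"ax":0,"ay":0,"az":0,"jaw":0},{"tx":0,"ty":-3,"tz":0,"ax":0,"ay":0,"az":0,"jaw":0},{"tx":0,"ty":-4,"tz":0,"ax":0,"ay":0,"az":0,"jaw":0},{"tx":0,"ty":-4,"tz":0,"ax":0,"ay":0,"az":0,"jaw":0},{"tx":0,"ty":-4,"tz":0,"ax":0,"ay":0,"az":0,"jaw":0},{"tx":0,"ty":-4,"tz":0,"ax":0,"ay":0,"az":0,"jaw":0},{"tx":0,"ty":-4,"tz":0,"ax":0,"ay":0,"az":0,"jaw":0},{"tx":0,"ty":-3,"tz":0,"ax":0,"ay":0,"az":0,"jaw":0}]'; python3 plan.py 552.3 229.6 325 -9.7 27
```

```text
t: 8.82
ee_pos: [391.9, 13.1, 337.5]
orientation: [-3.041, -0.159, -0.672]
ft_force: [-0.2, -0.6, -4.3]
width: 11.8
t 8.825 p [391.9  13.1 337.5] yaw 5.97 tilt 24.91 roll(ly z) -0.05 F [-0.2 -0.6 -4.3] M [-0.05  0.7  -0.05] w 11.8 q [-0.05 -0.31  2.21  0.09  0.81 -0.2 ]
rot total [-6.91  2.08 14.09] rows>= 1.3164571647134125 1.4790781092712266
shift cm: before rot [ 15.99 -19.86   8.82] after rot [ 10.27 -24.05   6.64] rows>= 4.316460334862528
```

```bash
python3 -m inch '[{"tx":0,"ty":0,"tz":0,"ax":-2.3,"ay":0.69,"az":4.7,"jaw":0},{"tx":0,"ty":0,"tz":0,"ax":-2.3,"ay":0.69,"az":4.7,"jaw":0},{"tx":0,"ty":0,"tz":0,"ax":-2.3,"ay":0.69,"az":4.7,"jaw":0},{"tx":1.5,"ty":-3.4,"tz":0.9,"ax":0,"ay":0,"az":0,"jaw":0},{"tx":1.5,"ty":-3.4,"tz":0.9,"ax":0,"ay":0,"az":0,"jaw":0},{"tx":1.5,"ty":-3.4,"tz":0.9,"ax":0,"ay":0,"az":0,"jaw":0},{"tx":1.5,"ty":-3.4,"tz":1.0,"ax":0,"ay":0,"az":0,"jaw":0},{"tx":1.5,"ty":-3.5,"tz":1.0,"ax":0,"ay":0,"az":0,"jaw":0},{"tx":1.4,"ty":-3.5,"tz":1.0,"ax":0,"ay":0,"az":0,"jaw":0},{"tx":1.4,"ty":-3.5,"tz":1.0,"ax":0,"ay":0,"az":0,"jaw":0},{"tx":0,"ty":0,"tz":0,"ax":0,"ay":0,"az":0,"jaw":0}]'
cat > look.py <<'E'
from plan import *
def look(tag):
    o,Rn=state(); n=Rn[:,0]; up=-Rn[:,2]; ly=np.cross(up,n); p=np.array(o['ee_pos'])
    c=np.zeros((420,800,3),np.uint8)
    for k,nm in enumerate(('side','top')):
        im,d=grab(nm); np.savez(nm+tag+'.npz',im=im,d=d)
        P,u,v=cloud(nm,d); C=im[v,u].astype(int); q=P-p; a=np.c_[q@n,q@ly,q@up]
        # screen-face/dark slab points
        for lbl,m in(('front',(abs(a[:,0]-6)<5)),('back',(abs(a[:,0]+6)<5))):
            m=m&(abs(a[:,1])<95)&(a[:,2]>-190)&(a[:,2]<-15)&(C.max(1)<70)
            if m.sum()>150:
                b=a[m]; A=np.c_[b[:,1],b[:,2],np.ones(len(b))]; s=np.linalg.lstsq(A,b[:,0],rcond=None)[0]
                (cc,ss,aa)=cv2.minAreaRect(b[:,1:].astype(np.float32))
                print(nm,lbl,m.sum(),'off',round(s[2],1),'slopes deg',np.round(np.degrees(s[:2]),1),'ly',np.round(np.percentile(b[:,1],[1,99]),1),'up',np.round(np.percentile(b[:,2],[.5,99.5]),1),'rect',np.round(cc,1),np.round(ss,1),round(aa,1))
        w=im[100:310,240:460] if nm=='side' else im[120:310,150:350]
        w=cv2.resize(w,(400,400*w.shape[0]//w.shape[1]),interpolation=2); c[:min(420,w.shape[0]),400*k:400*k+400]=w[:420]
    save(c,tag+'.png')
if __name__=='__main__': look(sys.argv[1])
E
python3 look.py p1; python3 plan.py 552.3 229.6 227 -9.7 27
```

```text
t: 10.2
ee_pos: [555.0, 230.4, 324.1]
orientation: [3.007, -0.255, 0.721]
ft_force: [-0.2, 0.1, -4.9]
width: 12.1
t 10.2 p [555.  230.4 324.1] yaw -9.71 tilt 26.96 roll(ly z) -0.03 F [-0.2  0.1 -4.9] M [0.07 0.87 0.04] w 12.1 q [ 0.52  0.14  1.86 -0.41  0.82  0.92]
side front 469 off 5.2 slopes deg [-0.3  0.1] ly [-73.3  61.7] up [-161.5  -15.7] rect [ -4.  -90.4] [149.5 140.7] 89.2
top front 486 off 4.9 slopes deg [0.2 0.2] ly [-71.2  65.8] up [-164.7  -15.5] rect [ -2.3 -92.1] [153.8 138.7] 89.9
t 10.3 p [553.4 228.3 323.8] yaw -9.72 tilt 26.9 roll(ly z) 0.06 F [-0.5 -0.5 -4.7] M [ 0.06  0.78 -0.03] w 11.8 q [ 0.52  0.14  1.86 -0.41  0.82  0.92]
rot total [ 0.08  0.1  -0.02] rows>= 0.00916542062819579 0.01197291884335245
shift cm: before rot [-4.5  -0.12  8.57] after rot [-4.51 -0.11  8.57] rows>= 1.5490437536812411
```

View pics/p1.png

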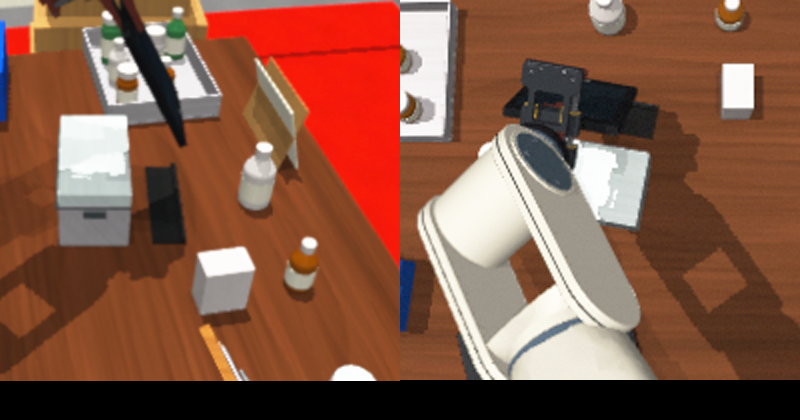

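```bash
python3 -m inch '[{"tx":-1.4,"ty":-0.4,"tz":2.75,"ax":0,"ay":0,"az":0,"jaw":0},{"tx":-1.4,"ty":0,"tz":2.75,"ax":0,"ay":0,"az":0,"jaw":0},{"tx":-1.4,"ty":0,"tz":2.75,"ax":0,"ay":0,"az":0,"jaw":0},{"tx":-1.4,"ty":0,"tz":2.75,"ax":0,"ay":0,"az":0,"jaw":0},{"tx":-0.7,"ty":0,"tz":1.35,"ax":0,"ay":0,"az":0,"jaw":0},{"tx":-0.7,"ty":0,"tz":1.35,"ax":0,"ay":0,"az":0,"jaw":0},{"tx":0,"ty":0,"tz":0,"ax":0,"ay":0,"az":0,"jaw":0}]'; python3 look.py p2
```

```text
t: 11.18
ee_pos: [554.1, 232.0, 170.1]
orientation: [3.005, -0.256, 0.72]
ft_force: [0.6, 0.5, -4.8]
width: 11.9
t 11.175 p [554.1 232.  170.1] yaw -9.72 tilt 26.94 roll(ly z) 0.07 F [ 0.6  0.5 -4.8] M [ 0.09  0.81 -0.01] w 11.9 q [ 0.53  0.35  1.99 -0.64  0.51  1.21]
side front 631 off 5.8 slopes deg [ 0.5 -0.2] ly [-82.8  76. ] up [-189.1  -17. ] rect [  -2.2 -102.5] [174.8 184. ] 89.9
top front 483 off 6.1 slopes deg [ 0.5 -0.3] ly [-90.8  84.7] up [-186.4  -15.6] rect [  -0.7 -101.9] [173.1 187.8] 90.0
```

View pics/p2.png

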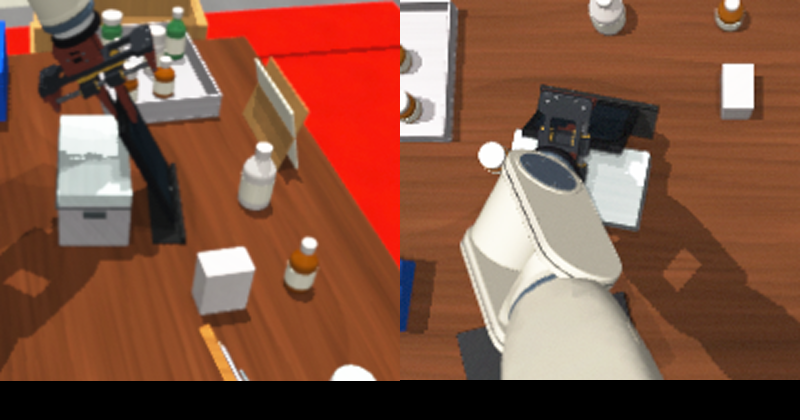

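```bash
python3 -m inch '[{"tx":-0.27,"ty":0,"tz":0.53,"ax":0,"ay":0,"az":0,"jaw":0},{"tx":-0.27,"ty":0,"tz":0.53,"ax":0,"ay":0,"az":0,"jaw":0},{"tx":0,"ty":0,"tz":0,"ax":0,"ay":0,"az":0,"jaw":0}]'; python3 -m inch '[{"tx":-0.09,"ty":0,"tz":0.18,"ax":0,"ay":0,"az":0,"jaw":0},{"tx":0,"ty":0,"tz":0,"ax":0,"ay":0,"az":0,"jaw":0}]';python3 -m inch '[{"tx":-0.07,"ty":0,"tz":0.13,"ax":0,"ay":0,"az":0,"jaw":0},{"tx":0,"ty":0,"tz":0,"ax":0,"ay":0,"az":0,"jaw":0}]'
```

```text
t: 11.65
ee_pos: [554.2, 232.6, 157.9]
orientation: [3.006, -0.255, 0.72]
ft_force: [-0.5, 0.4, -5.3]
width: 11.5
t: 11.9
ee_pos: [554.6, 232.8, 156.3]
orientation: [3.006, -0.255, 0.721]
ft_force: [-0.1, 0.9, -3.2]
width: 11.8
t: 12.15
ee_pos: [554.9, 233.0, 155.4]
orientation: [3.006, -0.255, 0.723]
ft_force: [-0.0, 0.1, -1.9]
width: 11.6
```

```bash
python3 -m inch '[{"tx":0.07,"ty":0,"tz":-0.13,"ax":0,"ay":0,"az":0,"jaw":0},{"tx":0.18,"ty":0,"tz":0.09,"ax":0,"ay":0,"az":0,"jaw":0},{"tx":0,"ty":0,"tz":0,"ax":0,"ay":0,"az":0,"jaw":0}]'; for i in 1; do python3 -m inch '[{"tx":0.09,"ty":0,"tz":0.045,"ax":0,"ay":0,"az":0,"jaw":0},{"tx":0,"ty":0,"tz":0,"ax":0,"ay":0,"az":0,"jaw":0}]'; done; python3 -m inch '[{"tx":0.09,"ty":0,"tz":0.045,"ax":0,"ay":0,"az":0,"jaw":0},{"tx":0,"ty":0,"tz":0,"ax":0,"ay":0,"az":0,"jaw":0}]'
```

```text
t: 12.52
ee_pos: [556.7, 232.4, 156.4]
orientation: [3.006, -0.256, 0.721]
ft_force: [0.2, 0.4, -4.2]
width: 12.0
t: 12.78
ee_pos: [557.6, 232.2, 156.4]
orientation: [3.006, -0.255, 0.721]
ft_force: [-0.1, 0.2, -5.1]
width: 12.2
t: 13.02
ee_pos: [558.6, 232.1, 156.5]
orientation: [3.006, -0.255, 0.722]
ft_force: [-0.6, -0.1, -4.6]
width: 11.5
```

```bash
python3 -m inch '[{"tx":0.09,"ty":0,"tz":0.045,"ax":0,"ay":0,"az":0,"jaw":0},{"tx":0,"ty":0,"tz":0,"ax":0,"ay":0,"az":0,"jaw":0}]'; python3 -m inch '[{"tx":0.09,"ty":0,"tz":0.045,"ax":0,"ay":0,"az":0,"jaw":0},{"tx":0,"ty":0,"tz":0,"ax":0,"ay":0,"az":0,"jaw":0}]'; python3 -m inch '[{"tx":0.09,"ty":0,"tz":0.045,"ax":0,"ay":0,"az":0,"jaw":0},{"tx":0,"ty":0,"tz":0,"ax":0,"ay":0,"az":0,"jaw":0}]'; python3 plan.py
```

```text
t: 13.28
ee_pos: [559.5, 231.9, 156.5]
orientation: [3.006, -0.256, 0.721]
ft_force: [-0.9, -0.4, -3.6]
width: 11.7
t: 13.52
ee_pos: [560.1, 231.7, 156.3]
orientation: [3.006, -0.256, 0.72]
ft_force: [-3.1, 0.7, -2.1]
width: 11.9
t: 13.78
ee_pos: [561.0, 231.5, 156.2]
orientation: [3.006, -0.256, 0.72]
ft_force: [-6.1, 1.7, -2.9]
width: 11.8
t 13.775 p [561.  231.5 156.2] yaw -9.72 tilt 26.94 roll(ly z) 0.02 F [-6.1  1.7 -2.9] M [0.38 2.05 0.02] w 11.8 q [ 0.52  0.39  1.99 -0.66  0.49  1.24]
```

```bash
python3 -m inch '[{"tx":-0.284,"ty":0,"tz":0,"ax":0,"ay":1,"az":0,"jaw":0},{"tx":-0.284,"ty":0,"tz":0,"ax":0,"ay":1,"az":0,"jaw":0},{"tx":-0.284,"ty":0,"tz":0,"ax":0,"ay":1,"az":0,"jaw":0},{"tx":0,"ty":0,"tz":0,"ax":0,"ay":0,"az":0,"jaw":0}]'; python3 plan.py;  python3 -m inch '[{"tx":-0.284,"ty":0,"tz":0,"ax":0,"ay":1,"az":0,"jaw":0},{"tx":-0.284,"ty":0,"tz":0,"ax":0,"ay":1,"az":0,"jaw":0},{"tx":0,"ty":0,"tz":0,"ax":0,"ay":0,"az":0,"jaw":0}]'; python3 plan.py
```

```text
t: 14.28
ee_pos: [553.3, 233.0, 152.1]
orientation: [2.983, -0.252, 0.798]
ft_force: [-5.2, 1.5, -2.6]
width: 12.0
t 14.275 p [553.3 233.  152.1] yaw -9.66 tilt 29.96 roll(ly z) 0.01 F [-5.2  1.5 -2.6] M [ 0.15  2.02 -0.07] w 12.0 q [ 0.55  0.39  2.03 -0.84  0.46  1.43]
t: 14.65
ee_pos: [548.5, 233.9, 149.4]
orientation: [2.966, -0.25, 0.849]
ft_force: [-6.7, 1.1, -0.7]
width: 12.0
t 14.65 p [548.5 233.9 149.4] yaw -9.65 tilt 31.96 roll(ly z) -0.0 F [-6.7  1.1 -0.7] M [ 0.14  2.07 -0.07] w 12.0 q [ 0.57  0.39  2.05 -0.97  0.45  1.57]
```

Working well: light contact at the floor and lip. I'll continue tilting until the box is felt.

```bash
python3 -m inch '[{"tx":-0.284,"ty":0,"tz":0,"ax":0,"ay":1,"az":0,"jaw":0},{"tx":0,"ty":0,"tz":0,"ax":0,"ay":0,"az":0,"jaw":0}]'; python3 plan.py;  python3 -m inch '[{"tx":-0.142,"ty":0,"tz":0,"ax":0,"ay":0.5,"az":0,"jaw":0},{"tx":0,"ty":0,"tz":0,"ax":0,"ay":0,"az":0,"jaw":0}]'; python3 plan.py; python3 -m inch '[{"tx":-0.142,"ty":0,"tz":0,"ax":0,"ay":0.5,"az":0,"jaw":0},{"tx":0,"ty":0,"tz":0,"ax":0,"ay":0,"az":0,"jaw":0}]'; python3 plan.py
```

```text
t: 14.9
ee_pos: [546.2, 234.4, 147.9]
orientation: [2.957, -0.25, 0.875]
ft_force: [-7.6, 1.0, -0.2]
width: 11.7
t 14.9 p [546.2 234.4 147.9] yaw -9.66 tilt 32.96 roll(ly z) -0.02 F [-7.6  1.  -0.2] M [ 0.08  2.06 -0.16] w 11.7 q [ 0.58  0.39  2.07 -1.03  0.44  1.65]
t: 15.15
ee_pos: [545.1, 234.6, 147.2]
orientation: [2.953, -0.25, 0.888]
ft_force: [-8.3, 0.9, 1.6]
width: 12.1
t 15.15 p [545.1 234.6 147.2] yaw -9.68 tilt 33.46 roll(ly z) -0.03 F [-8.3  0.9  1.6] M [ 0.07  2.15 -0.12] w 12.1 q [ 0.58  0.39  2.07 -1.07  0.44  1.69]
t: 15.4
ee_pos: [543.9, 234.8, 146.5]
orientation: [2.949, -0.249, 0.9]
ft_force: [-8.1, 1.1, 1.3]
width: 12.1
t 15.4 p [543.9 234.8 146.5] yaw -9.68 tilt 33.96 roll(ly z) -0.04 F [-8.1  1.1  1.3] M [ 0.07  2.15 -0.13] w 12.1 q [ 0.59  0.4   2.08 -1.1   0.44  1.72]
```

```bash
python3 -m inch '[{"tx":-0.16,"ty":0,"tz":-0.03,"ax":0,"ay":0.5,"az":0,"jaw":0},{"tx":0,"ty":0,"tz":0,"ax":0,"ay":0,"az":0,"jaw":0}]'; python3 plan.py;  python3 -m inch '[{"tx":-0.142,"ty":0,"tz":0,"ax":0,"ay":0.5,"az":0,"jaw":0},{"tx":0,"ty":0,"tz":0,"ax":0,"ay":0,"az":0,"jaw":0}]'; python3 look.py p3
```

```text
t: 15.65
ee_pos: [542.5, 235.0, 145.6]
orientation: [2.944, -0.249, 0.913]
ft_force: [-5.6, 0.3, -1.6]
width: 11.8
t 15.65 p [542.5 235.  145.6] yaw -9.68 tilt 34.45 roll(ly z) -0.03 F [-5.6  0.3 -1.6] M [ 0.07  2.09 -0.11] w 11.8 q [ 0.59  0.4   2.08 -1.13  0.45  1.76]
t: 15.9
ee_pos: [541.4, 235.3, 144.8]
orientation: [2.939, -0.248, 0.925]
ft_force: [-6.3, -0.3, -1.4]
width: 11.8
t 15.9 p [541.4 235.3 144.8] yaw -9.68 tilt 34.95 roll(ly z) -0.04 F [-6.3 -0.3 -1.4] M [-0.01  2.05 -0.14] w 11.8 q [ 0.6   0.4   2.09 -1.17  0.45  1.8 ]
side front 826 off 5.1 slopes deg [ 0.3 -0.1] ly [-81.6  71.1] up [-171.8  -16. ] rect [ -4.9 -94.1] [181.7 157.7] 0.6
top front 856 off 4.3 slopes deg [ 0.1 -0.4] ly [-79.9  81.5] up [-171.6  -16.5] rect [ -0.1 -94.2] [157.2 183.7] 89.6
```

View pics/p3.png

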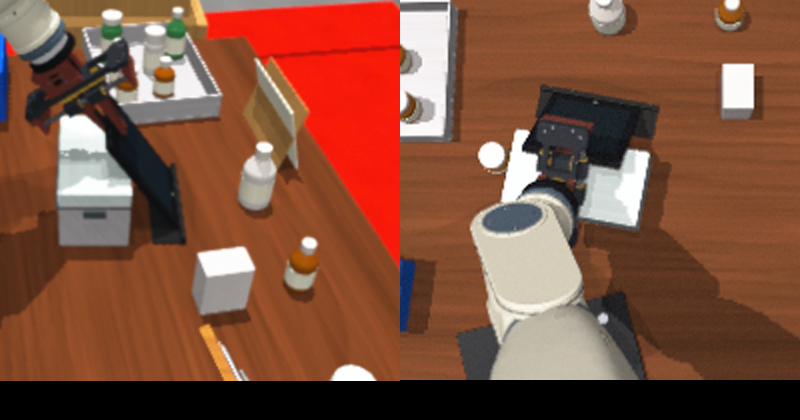

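```bash
python3 -m inch '[{"tx":-0.142,"ty":0,"tz":0,"ax":0,"ay":0.5,"az":0,"jaw":0},{"tx":0,"ty":0,"tz":0,"ax":0,"ay":0,"az":0,"jaw":0}]'; python3 plan.py;  python3 -m inch '[{"tx":-0.142,"ty":0,"tz":0,"ax":0,"ay":0.5,"az":0,"jaw":0},{"tx":0,"ty":0,"tz":0,"ax":0,"ay":0,"az":0,"jaw":0}]'; python3 plan.py
```

```text
t: 16.25
ee_pos: [541.2, 235.4, 144.7]
orientation: [2.934, -0.249, 0.94]
ft_force: [-1.3, -0.6, 1.0]
width: 11.8
t 16.25 p [541.2 235.4 144.7] yaw -9.7 tilt 35.53 roll(ly z) -0.03 F [-1.3 -0.6  1. ] M [-0.07  1.57 -0.2 ] w 11.8 q [ 0.6   0.4   2.09 -1.2   0.45  1.84]
t: 16.5
ee_pos: [541.2, 235.5, 144.7]
orientation: [2.927, -0.249, 0.956]
ft_force: [3.2, -3.6, 3.0]
width: 12.4
t 16.5 p [541.2 235.5 144.7] yaw -9.76 tilt 36.17 roll(ly z) -0.03 F [ 3.2 -3.6  3. ] M [-0.44  0.57 -0.23] w 12.4 q [ 0.61  0.4   2.1  -1.24  0.45  1.87]
```

```bash
python3 -m inch '[{"tx":0,"ty":0,"tz":0.05,"ax":0,"ay":-0.5,"az":0,"jaw":0},{"tx":0,"ty":0,"tz":0.05,"ax":0,"ay":-0.4,"az":0,"jaw":0},{"tx":0,"ty":0,"tz":0,"ax":0,"ay":0,"az":0,"jaw":0},{"tx":0,"ty":0,"tz":0,"ax":0,"ay":0,"az":0,"jaw":0}]'; python3 look.py p4
python3 - <<'E'
from h import *
from plan import Rt
# lateral: dark slab upper part vs box frame
for n in('side','top'):
    D=np.load(n+'p4.npz'); P,u,v=cloud(n,D['d']); C=D['im'][v,u].astype(int)
    ex=np.array([.9857,-.1685]);ey=np.array([.1685,.9857]); q=P[:,:2]-[556.9,228.9]; a=q@ex;b=q@ey
    m=(P[:,2]>35)&(P[:,2]<120)&(a>5)&(a<80)&(abs(b)<100)&(C.max(1)<70)
    l=(P[:,2]<18)&(a>35)&(a<95)&(abs(b)<110)&(C.max(1)<60)
    print(n,m.sum(),'slab ly',np.percentile(b[m],[1,99]),'ledge',np.percentile(b[l],[1,99]))
E
```

```text
t: 17.0
ee_pos: [541.2, 235.6, 144.5]
orientation: [2.936, -0.25, 0.934]
ft_force: [-6.4, -2.6, 14.3]
width: 12.0
t 17.0 p [541.2 235.6 144.5] yaw -9.75 tilt 35.27 roll(ly z) -0.06 F [-6.4 -2.6 14.3] M [-0.57  0.71 -0.37] w 12.0 q [ 0.6   0.4   2.09 -1.19  0.45  1.82]
side front 822 off 5.0 slopes deg [0.2 0. ] ly [-84.2  67.1] up [-171.9  -15.7] rect [ -2.  -94.1] [182.3 157.5] 0.0
top front 871 off 4.2 slopes deg [-0.2 -0.3] ly [-82.7  81. ] up [-172.7  -16.9] rect [ -1.  -94.9] [184.7 159. ] 0.3
side 568 slab ly [-69.79795383  64.64190773] ledge [-96.34088978  83.03627929]
top 521 slab ly [-66.40890203  72.36476545] ledge [-91.17146064  94.55377252]
```

Foot down, lip and box all in contact, pressed gently, and centred within about 3 mm. Next I'll ease the press and let go.

```bash
python3 -m inch '[{"tx":0,"ty":0,"tz":-0.06,"ax":0,"ay":0,"az":0,"jaw":0},{"tx":0.1,"ty":0,"tz":0,"ax":0,"ay":0,"az":0,"jaw":0},{"tx":0,"ty":0,"tz":0,"ax":0,"ay":0,"az":0,"jaw":0.16},{"tx":0,"ty":0,"tz":0,"ax":0,"ay":0,"az":0,"jaw":0.2},{"tx":0,"ty":0,"tz":0,"ax":0,"ay":0,"az":0,"jaw":0.25},{"tx":0,"ty":0,"tz":0,"ax":0,"ay":0,"az":0,"jaw":0.3},{"tx":0,"ty":0,"tz":0,"ax":0,"ay":0,"az":0,"jaw":0.3},{"tx":0,"ty":0,"tz":0,"ax":0,"ay":0,"az":0,"jaw":0.3}]'; python3 look.py p5
```

```text
t: 18.1
ee_pos: [540.7, 235.2, 143.7]
orientation: [2.937, -0.249, 0.929]
ft_force: [-0.6, -0.6, 1.2]
width: 26.3
t 18.1 p [540.7 235.2 143.7] yaw -9.71 tilt 35.09 roll(ly z) 0.0 F [-0.6 -0.6  1.2] M [-0.07  0.3   0.05] w 26.3 q [ 0.6   0.4   2.09 -1.18  0.45  1.81]
side front 819 off 6.0 slopes deg [ 0.5 -0. ] ly [-80.8  70.4] up [-171.6  -16.6] rect [ -3.4 -94.6] [183.4 159.8] 0.3
top front 856 off 5.4 slopes deg [-0.1 -0.1] ly [-79.4  81.4] up [-172.5  -15.9] rect [ -0.4 -95.6] [160.5 186.7] 89.4
```

View pics/p5.png

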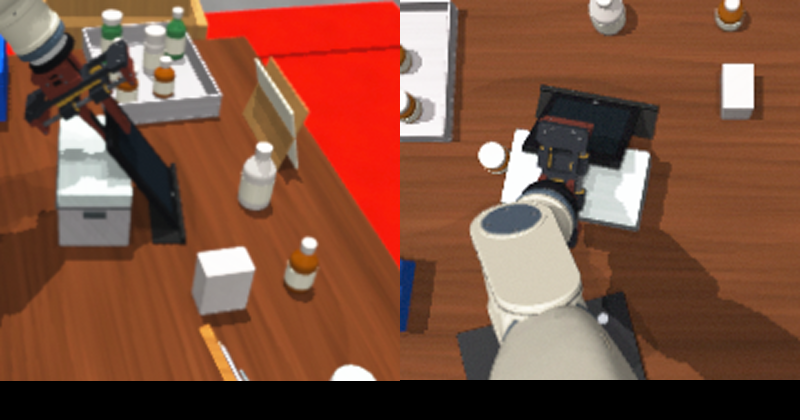

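Released; the tablet stays leaning. Withdrawing along the slab.

```bash
python3 -m inch '[{"tx":0,"ty":0,"tz":-0.5,"ax":0,"ay":0,"az":0,"jaw":0.3},{"tx":0,"ty":0,"tz":-1,"ax":0,"ay":0,"az":0,"jaw":0.3},{"tx":0,"ty":0,"tz":-1.5,"ax":0,"ay":0,"az":0,"jaw":0.3},{"tx":0,"ty":0,"tz":-2,"ax":0,"ay":0,"az":0,"jaw":0.3},{"tx":0,"ty":0,"tz":-2.5,"ax":0,"ay":0,"az":0,"jaw":0.3},{"tx":0,"ty":0,"tz":-2.5,"ax":0,"ay":0,"az":0,"jaw":0.3},{"tx":0,"ty":0,"tz":-2.5,"ax":0,"ay":0,"az":0,"jaw":0.3},{"tx":0,"ty":0,"tz":-2.5,"ax":0,"ay":0,"az":0,"jaw":0.3},{"tx":0,"ty":0,"tz":0,"ax":0,"ay":0,"az":0,"jaw":0.3}]'; python3 look.py p6 >/dev/null; python3 - <<'E'
from plan import *
o,_=state()
for n in('side','top'):
    D=np.load(n+'p6.npz'); P,u,v=cloud(n,D['d']); C=D['im'][v,u].astype(int)
    ex=np.array([.9857,-.1685]);ey=np.array([.1685,.9857]); q=P[:,:2]-[556.9,228.9]; a=q@ex;b=q@ey
    m=(P[:,2]>30)&(P[:,2]<175)&(a>-60)&(a<80)&(abs(b)<100)&(C.max(1)<70)&(abs(a-(78-P[:,2]*np.tan(np.radians(35))))<18)
    Q=np.c_[a[m],b[m],P[m,2]]; c=Q.mean(0); w=np.linalg.svd(Q-c,full_matrices=False)[2][2]; w*=np.sign(w[0])
    print(n,m.sum(),'tilt',np.degrees(np.arcsin(w[2])),'yaw err',np.degrees(np.arctan2(w[1],w[0])),'ly',np.percentile(Q[:,1],[1,50,99]),'z',np.percentile(Q[:,2],[1,99]))
    old=np.load(n+'0.npz')['im']; d=np.abs(old.astype(int)-D['im']).max(2)>60
    k=cv2.connectedComponentsWithStats(cv2.morphologyEx(d.astype(np.uint8),cv2.MORPH_OPEN,np.ones((3,3))))[2]
    print([list(map(int,s)) for s in k[1:] if s[4]>60])
E
```

```text
t: 19.32
ee_pos: [455.5, 250.6, 268.3]
orientation: [2.939, -0.249, 0.933]
ft_force: [-0.5, 0.4, 0.2]
width: 26.5
t 19.425 p [455.6 249.8 266.5] yaw -9.7 tilt 35.11 roll(ly z) -0.03 F [-0.6  0.3 -0.2] M [-0.06  0.34  0.01] w 26.4 q [ 0.75  0.1   2.12 -0.8   0.69  1.49]
side 1090 tilt 35.244603678797745 yaw err -1.756488611606731 ly [-70.35457268 -19.20280498  64.34249088] z [ 31.45529217 173.07904744]
[[23, 0, 23, 72, 792], [86, 0, 121, 95, 3640], [160, 0, 63, 36, 925], [198, 29, 27, 28, 393], [204, 65, 72, 74, 2506], [48, 99, 8, 22, 103], [51, 133, 17, 22, 289], [298, 152, 32, 74, 1110], [30, 155, 58, 28, 810], [184, 159, 28, 27, 350], [82, 175, 39, 48, 697], [0, 194, 35, 37, 702], [62, 194, 35, 55, 1182], [133, 264, 22, 38, 569], [300, 278, 59, 112, 2552]]
top 1341 tilt 35.369707645850504 yaw err -0.1667892831315758 ly [-65.82417464   2.75235227  72.40588027] z [ 32.80512436 174.07065933]
[[211, 180, 54, 25, 917], [370, 202, 67, 27, 1259], [133, 204, 164, 216, 14073], [7, 278, 171, 142, 10529], [56, 279, 16, 6, 69], [116, 278, 13, 8, 73], [286, 337, 42, 26, 581], [328, 366, 19, 14, 121], [280, 370, 13, 32, 187], [318, 378, 15, 10, 79], [356, 395, 12, 20, 169]]
```

View pics/p6.png

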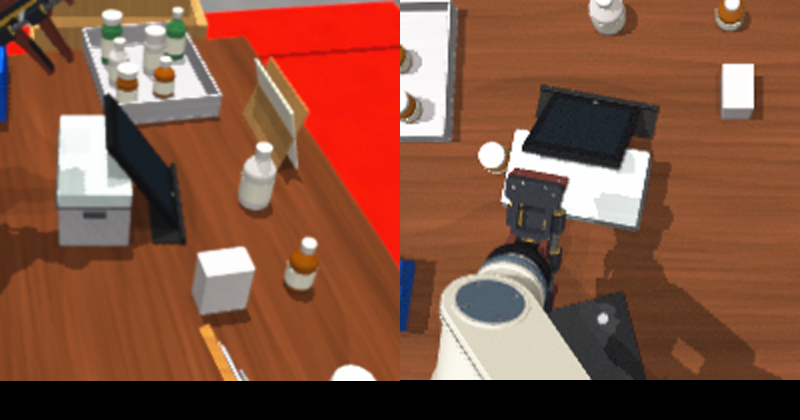

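The tablet leans on the box with its foot on the ledge at the lip, the button end is down, and the gripper is clear. Handing in.

```bash
python3 -c "
from workcell import ctrl; print(ctrl.close_job())"
```

```text
the job is handed in; nothing more can be done
None
```

I drew the tablet out along its slant, stood it on the ledge and slid its foot up to the lip. I then leaned it back until it touched the box, pressed gently, released it and backed the gripper off. The job was handed in at about 19.4 s; no verdict is given.

**Last checks**
- **Lean:** both cameras put the tilt at 35.2–35.4°. That matches the tool tilt of about 35° when the back met the box edge, so I take the foot to be snug against the lip. I did not measure that gap by itself after release.
- **Square to the box:** the top camera shows an error of about 0.2°, but the side camera says 1.8°. I trust the top view more, because the side view sees the slab at a glancing angle.
- **Centring:** about 3 mm off the middle, one way by the top camera and the other way by the side camera.
- **Forces:** the highest wrist reading I saw was about 16 N, during the press. It was near zero at the end, with the gripper clear of everything.
- **Everything else:** comparing before and after pictures, the only changes I saw were the tablet, the arm and shadows. The clipboard and the bystanders look unmoved.

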